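# Put the mixed-up components back in their own trays

### The arm

A 6-joint arm with a two-finger parallel gripper is mounted at the origin on the work surface. World frame = base frame: x ahead of the robot, y to its left, z up, the work surface at z = 0. Lengths are in mm, angles in rad, forces in N, time in s.
With the tool pointing down it reaches from about 400 to 825 mm from the base axis. Payload 7 kg.
Tool frame: the origin (TCP) lies between the finger pads; the fingertips stand 25 mm ahead of it and the grasp point (between the pads) lies 6 mm ahead of it; x points along the fingers, z is the direction in which the jaws open and shut, and the axes are right-handed (so a half turn about x gives the same grasp; the last joint's range is limited). The gripper opens to 85 mm and grips with 20 to 120 N. Pads are 22 mm wide; open, the fingers measure 114 mm over their backs; the gripper's body (76 mm by 85 mm) begins 54 mm behind the grasp point. The pads swing forward as they close: fully open they stand 13 mm farther back than shut.
Start: joints at [-0.987, 0.359, 0.012, 0, -1.224, -0.288], TCP at [196.739, -645.669, 256.302] pointing down, gripper open.
Joint ranges: [-3.07, 3.07], [-1.43, 2.12], [-1.02, 1.25], [-3.03, 1.67], [-3.05, -0], [-3.03, 3.03]. Speed limits (rad/s): [2.39, 2.39, 3.01, 3.14, 3.14, 3.14].

### API

Orientations are given as [roll, pitch, yaw] about the fixed x, y, z axes, in that order (R = Rz(yaw) Ry(pitch) Rx(roll)).
In Python, from plant import manip, viewer, nets gives the robot as it stands.
- The arm moves only by the tool jog_arm, never from a script. Its argument "plan" is a list of rows, each an object with "claw": the closure, from 0 (fully open) to 1 (shut); "translation": the shift along the tool's x, y, z in cm, a list of three; "yaw": the turn about the tool's x in degrees. A call has 1 to 10 rows; each row is the pose to reach, as a shift and turn from the pose commanded when the call began, along the tool's axes at that moment; what a row does not reach only later rows make up. A row lasts 1/12 s, in which the tool goes at most 41.7 mm and 7.16 degrees, less where a joint would pass 70% of its speed; a pose out of reach is approached as far as the arm can. A call with a gripper value outside its range is refused whole. The fingers move at their own pace and stop on an object; "grip_force" is the grip in N (left out, the last holds). Time passes only in rows, so rows that repeat a pose let the fingers close. It gives the time, the measured TCP pose, the force and the opening at its end, in the units of the state.
- manip.read_state(): the state, without advancing time (a new reading comes with each control period).
- viewer.capture(name): name is "side" or "top" or "wrist"; returns a dict with "img" (400x640x3 uint8, red, green, blue), "fx", "fy", "cx", "cy" (pixels), "k1" (the pictures are not rectified: a ray, as slopes to the right and down, at radius r is drawn at 1 + k1 r^2 times it, then the intrinsics apply), "cam_to_world" (4x4, takes a point from camera to world coordinates). Camera axes: x right, y down, z forward; pixel columns grow to the right and rows downward; lengths in mm; the calibration is good to about 2 mm. A picture is of the moment at which its call begins. There is no depth.
- manip.job_done(): hands the job in, once; it reports no verdict.
Trained networks look in a picture, given as the dict that the camera call returned (one of the last four; its "shot" number tells which), for a name from the list of things; names that differ only in an ending like _2 or _b are one class to them, and where a whole thing is asked for, a point or a joint stands for the part that bears it (a point fixed in the world has none). Each returns a list of dicts, best first, with "score" (0 to 1); they miss things now and then, are a little off and sometimes report something else, mostly with a low value. They report only what shows in the picture. A call takes as long as a camera call. They do not tell look-alikes from the thing itself.
- nets.search_frame(label, picture): "xyz" ([x, y, z] in mm, in the coordinates of the camera as it stood for that picture, good to about 4 mm: the middle of the surface that is visible of it).
- nets.trace(label, picture): "mask" (400x640 bool, what is visible of it).
- nets.pinpoint(label, picture): "xyz" ([x, y, z] in mm, in the coordinates of the camera as it stood for that picture, good to about 4 mm: a listed point, or the origin of a listed thing).
The state is a dict: "t": time; "joints": joint angles; "qd": joint speeds; "effort": joint torques, N m; "position": TCP position; "orientation": TCP orientation; "ft_force": force on the tool from outside, world axes, zero at the start; "torque": the same for the moment, N m; "opening": opening from 0.0 (shut) to 1.0 (fully open).
Only numpy, scipy, OpenCV 4.12 (cv2) and the standard library are available. Lean on these libraries where they do the work, as an engineer would, in place of code of your own. Each camera call takes 0.05 s, during which the arm holds its last target. There are 200 camera calls.

### The job

After the practical the four components on the lab bench were put back into each other's trays. Put each one in the middle of its own tray: the ring choke in the large round dish, the can capacitor in the small round dish, the transformer in the square tray, and the heat sink in the oblong tray, lying lengthwise in it; the empty cork mat is free for parking a part meanwhile. Set every part down upright on its base without dropping it, and leave the multimeter where it is.

Things in the scene. Friction and masses are not known exactly. Their poses are not given: they have to be found in the camera images.
- choke: Ring choke: a copper ring with dark stripes, lying flat, outer diameter 54 mm, hole 26 mm, 28 mm high, about 150 g. Origin: centre of its underside; z up along the ring's axis. At the start it lies in the square tray or the oblong tray.
- capacitor: Can capacitor: upright black cylinder with a bright band and bright top, 36 mm diameter, 58 mm high, two 4 mm brass terminals on top, about 90 g. Origin: centre of its underside; z up along its axis. At the start it stands in the square tray or the oblong tray, the one without the choke.
- transformer: Small transformer: dark steel core 48 mm (x) by 24 mm (y) by 42 mm high, through a pale winding 30 mm (x) by 42 mm (y) from 5 to 37 mm up, on a foot plate 48 by 42 by 3 mm; about 280 g. The core's flat ends, 48 mm apart along its x axis, are the place to grip. Origin: centre of its underside; z up. At the start it stands in the large or the small round dish.
- heatsink: Finned aluminium heat sink, 34 mm wide (x), 60 mm long (y), 32 mm high, with five upright fins along its length (y) on a 6 mm base; about 110 g. Grip it across its width (x), on the outer fins. Origin: centre of its underside; z up. At the start it stands in the large or the small round dish, the one without the transformer.
- large_dish: Large round grey dish, outer diameter 112 mm, inner 104 mm: home of the ring choke. Fixed to the bench. Plastic, floor 3 mm thick, rim 4 mm thick and only 8 mm high above the bench. Origin: centre of its underside, on the bench; z up.
- small_dish: Small round grey dish, outer diameter 90 mm, inner 82 mm: home of the capacitor. Fixed to the bench. Plastic, floor 3 mm thick, rim 4 mm thick and only 8 mm high above the bench. Origin: centre of its underside, on the bench; z up.
- square_tray: Square grey tray, 96 by 96 mm outside, 88 mm inside: home of the transformer. Fixed to the bench. Plastic, floor 3 mm thick, rim 4 mm thick and only 8 mm high above the bench. Origin: centre of its underside, on the bench; z up.
- long_tray: Oblong grey tray, 76 mm (x) by 126 mm (y) outside, 68 by 118 mm inside; its y axis runs along its length: home of the heat sink. Fixed to the bench. Plastic, floor 3 mm thick, rim 4 mm thick and only 8 mm high above the bench. Origin: centre of its underside, on the bench; z up.
- mat: Square cork mat, 100 by 100 mm, 4 mm thick, fixed to the bench and empty at the start: a free spot for any one part. Origin: centre of its underside; z up.
- multimeter: Bystander: yellow hand-held multimeter lying on its back, 130 mm (x) by 72 mm (y), 40 mm high with its dial. Origin: centre of its underside. Not to be disturbed. It and the five places take six points on the bench in any arrangement, about 17 cm apart fore and aft and 23 cm sideways.
There are look-alikes about, which are no part of the job. What is shaped like the small_dish but blue is not meant. Leave any blue look-alike of the heatsink alone.

How it is judged (in metres and radians):
At the end, for the whole second after the job is handed in: Each part is within 15 mm of the centre of its own tray (named in the goal), on its floor (underside under 7 mm above the tray's underside), tilted under 0.1 rad and at rest; the heat sink's length is within 0.3 rad of the oblong tray's length (horizontal distance between choke and large_dish below 0.015 m and z of choke in the frame of large_dish below 0.007 m and angle between each of choke, capacitor, transformer, heatsink's own z axis and vertical below 0.1 rad and linear speed of each of choke, capacitor, transformer, heatsink below 0.02 m/s and angular speed of each of choke, capacitor, transformer, heatsink below 0.2 rad/s and horizontal distance between capacitor and small_dish below 0.015 m and z of capacitor in the frame of small_dish below 0.007 m and horizontal distance between transformer and square_tray below 0.015 m and z of transformer in the frame of square_tray below 0.007 m and horizontal distance between heatsink and long_tray below 0.015 m and z of heatsink in the frame of long_tray below 0.007 m and angle between the y axis of heatsink and the y axis of long_tray, either way round below 0.3 rad); the robot touches nothing.
It fails at once if a part is dropped (falls free, faster than 0.6 m/s, about 2 cm of fall) ((linear speed of choke above 0.6 m/s and contact force between choke and anything else below 0.05 N) or (linear speed of capacitor above 0.6 m/s and contact force between capacitor and anything else below 0.05 N) or (linear speed of transformer above 0.6 m/s and contact force between transformer and anything else below 0.05 N) or (linear speed of heatsink above 0.6 m/s and contact force between heatsink and anything else below 0.05 N)).
It fails at once if the multimeter is moved by more than 2 cm (distance of multimeter from where it was at the start of the episode above 0.02 m).
It also fails if it takes over 128 s, if anything falls off the work surface, if the arm or the gripper's body presses on something with over 40 N, if the wrist force passes 120 N, or if a joint passes its speed limit or range.

## Working session

There is one attempt and no reset: what is moved stays moved. The work goes in short steps, Python scripts to look and compute and a tool call to move; the robot and the scene stay as the last step left them, time stands still between calls to the robot, and variables do not carry over. Pictures are saved under pics/ and viewed, and the job is handed in when it is done.

Besides the shell and the picture viewer there is one more tool, called after "Call:" in YAML: its name, and indented under it one key for each argument. jog_arm: Moves the arm, as the interface text tells. Its arguments: {"type":"object","properties":{"plan":{"type":"array"},"grip_force":{"type":"number"}},"required":["plan"]}

```bash
mkdir -p pics; ls
cat > h.py <<'E'
import numpy as np, cv2
from plant import manip, viewer, nets
np.set_printoptions(precision=1,suppress=True)
def w(c,p): return (np.array(c["cam_to_world"])@np.r_[p,1])[:3]
def save(c,n): cv2.imwrite(f"pics/{n}.png",c["img"][:,:,::-1])
def px2w(c,u,v,z):
    T=np.array(c["cam_to_world"]);x,y=(u-c["cx"])/c["fx"],(v-c["cy"])/c["fy"]
    r=np.hypot(x,y);s=r
    for _ in range(20): s=r/(1+c["k1"]*s*s)
    f=s/r if r>0 else 1
    d=T[:3,:3]@np.array([x*f,y*f,1]);o=T[:3,3]
    return o+d*(z-o[2])/d[2]
E
python3 - <<'E'
from h import *
s=manip.read_state();print(s)
names="choke capacitor transformer heatsink large_dish small_dish square_tray long_tray mat multimeter".split()
for n in ["top","side"]:
    c=viewer.capture(n);save(c,n+"0")
    print(n,np.array(c["cam_to_world"])[:3,3])
    for k in names:
        print(k,[(round(d["score"],2),w(c,d["xyz"])) for d in nets.pinpoint(k,c)[:3]])
E
```

```text
pics
{'t': 0.0, 'joints': array([-1. ,  0.4,  0. , -0. , -1.2, -0.3]), 'qd': array([ 0.,  0.,  0., -0., -0., -0.]), 'effort': array([  0. , -58.3,  29.3,   6.9,  -0. ,   0. ]), 'position': array([ 196.6, -645.2,  255.3]), 'orientation': array([0.1, 1.6, 1.9]), 'ft_force': array([ 1.2, -0.3, -0.9]), 'torque': array([ 0., -0.,  0.]), 'opening': 0.9969707039538681}
top [ 521.5    8.3 1039.9]
choke [(0.95, array([ 440.9, -239.6,    2.8]))]
capacitor [(0.67, array([616.8,  14.8,   3. ]))]
transformer [(0.67, array([ 617.7, -209.6,    4.5])), (0.27, array([600.1, 233.5,   3.9]))]
heatsink [(0.92, array([603.3, 237.2,   3.8])), (0.65, array([722.1, 189. ,  -4.9]))]
large_dish [(0.87, array([600. , 236.4,  -2.2]))]
small_dish [(0.88, array([ 611.4, -206.4,   -4.7])), (0.87, array([ 748.2, -158.1,   -3.8]))]
square_tray [(0.96, array([620.6,  22.4,  -4.4]))]
long_tray [(0.69, array([ 614.4, -211.5,    2. ])), (0.55, array([ 444.3, -236.9,   -0.6]))]
mat [(0.93, array([439.2, 206.5,  -0.8]))]
multimeter [(0.77, array([445.8,  25.4,  -3. ]))]
side [374.2 461.1 525.9]
choke [(0.73, array([621.1,  18.2,  -2.3])), (0.59, array([ 442.7, -241.7,   -0.5]))]
capacitor []
transformer [(0.85, array([ 608.9, -207. ,    1.2]))]
heatsink [(0.97, array([717.7, 186. ,   2.4])), (0.58, array([599.6, 232.9,   2.9])), (0.43, array([ 442.3, -239.1,    0.2]))]
large_dish [(0.77, array([594.5, 236.3,   2.6])), (0.68, array([624. ,  20.4,  -3. ])), (0.25, array([598.4, 234.8,   1.8]))]
small_dish [(0.73, array([ 610. , -209.6,   -0. ])), (0.61, array([ 746.6, -158.4,   -2.5]))]
square_tray [(0.84, array([623.3,  19.2,  -6.7]))]
long_tray []
mat [(0.93, array([438.2, 201.9,   1.8]))]
multimeter [(0.75, array([448. ,  23.5,   0.4])), (0.47, array([ 615.4, -211. ,   -0.1]))]
```

View pics/top0.png

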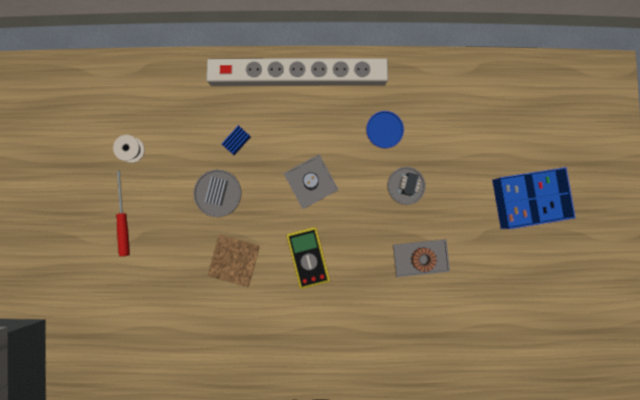

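View pics/side0.png

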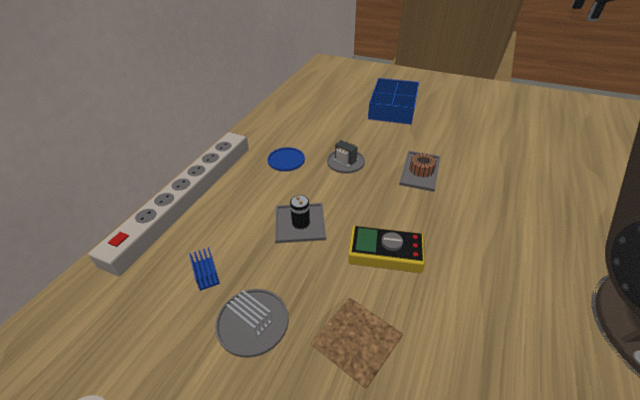

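The top picture shows the heat sink in the large dish (218,193), the capacitor in the square tray (311,181), the transformer in the small dish (407,186) and the choke in the oblong tray (421,259). The mat is at (233,260) and the multimeter at (308,257); the blue dish and blue heat sink are decoys. Next I'll measure yaws and centres from masks.

```bash
cat >> h.py <<'E'
from scipy.spatial.transform import Rotation as Rn
def go(p,jaw=None):
    """shift (cm, tool axes) and yaw (deg) to TCP p (mm) with jaw axis at angle jaw (deg, world, mod 180)"""
    s=manip.read_state();R=Rn.from_euler("xyz",s["orientation"]).as_matrix()
    t=R.T@(np.array(p)-s["position"])/10
    out=[np.round(t,2).tolist()]
    cur=np.degrees(np.arctan2(R[1,2],R[0,2]))
    if jaw is not None:
        d=(jaw-cur+90)%180-90   # ccw about +z ; tool x points down -> sign flips
        out.append(round(-d,1))
    print("at",s["position"],"jaw",round(cur,1),"j6",round(s["joints"][5],2),"-> shift,yaw",out, "t",round(s["t"],1))
def rect(c,m,z):
    cs,_=cv2.findContours(m.astype(np.uint8),cv2.RETR_EXTERNAL,cv2.CHAIN_APPROX_NONE)
    k=max(cs,key=cv2.contourArea)[:,0,:]
    P=np.array([px2w(c,u,v,z)[:2] for u,v in k],np.float32)
    (a,b),(l,h),ang=cv2.minAreaRect(P)
    if l<h: l,h,ang=h,l,ang+90
    return np.round([a,b,l,h,(ang+90)%180-90],1)
E
python3 - <<'E'
from h import *
c=viewer.capture("top")
for k,z in dict(heatsink=35,transformer=45,choke=31,large_dish=8,small_dish=8,square_tray=8,long_tray=8,mat=4,multimeter=20,capacitor=61).items():
    for d in nets.trace(k,c)[:2]: print(k,round(d["score"],2),rect(c,d["mask"],z),"cx,cy,long,short,angle of long")
print(c["fx"]); go([443,-238,200],0)
s=manip.read_state();print(Rn.from_euler("xyz",s["orientation"]).as_matrix())
c=viewer.capture("wrist");T=np.array(c["cam_to_world"]);print(T,c["fx"])
E
```

```text
heatsink 0.75 [598.1 233.6  58.6  42.2 -13.5] cx,cy,long,short,angle of long
heatsink 0.6 [714.7 189.2  61.   41.7 -41.7] cx,cy,long,short,angle of long
transformer 0.8 [ 613.1 -205.    54.1   44.6  -14.9] cx,cy,long,short,angle of long
choke 0.68 [ 441.9 -237.2   59.8   49.9   89.5] cx,cy,long,short,angle of long
large_dish 0.98 [593.7 236.7 113.2 111.8  45. ] cx,cy,long,short,angle of long
large_dish 0.4 [ 614.5 -212.4   54.6   45.1  -14.9] cx,cy,long,short,angle of long
small_dish 0.9 [ 613.1 -204.1   89.5   87.3   -0.8] cx,cy,long,short,angle of long
small_dish 0.81 [ 744.7 -156.5   86.9   84.9   44.4] cx,cy,long,short,angle of long
square_tray 0.67 [621.8  17.5  97.9  95.5 -61.8] cx,cy,long,short,angle of long
long_tray 0.92 [ 443.2 -238.5  127.    73.7  -85.7] cx,cy,long,short,angle of long
mat 0.74 [438.9 199.1 101.6  99.8  74.1] cx,cy,long,short,angle of long
multimeter 0.95 [445.5  25.1 129.6  72.1  14.2] cx,cy,long,short,angle of long
443.9105524796727
at [ 196.8 -645.7  256.3] jaw 107.0 j6 -0.29 -> shift,yaw [[5.63, -35.44, 31.82], np.float64(-73.0)] t 1.6
[[-0.  -1.  -0.3]
 [-0.  -0.3  1. ]
 [-1.   0.  -0. ]]
[[  -0.3    0.9    0.3  129.1]
 [   1.     0.3    0.1 -666.4]
 [  -0.     0.3   -1.   373.3]
 [   0.     0.     0.     1. ]] 285.9538939418579
```

```bash
python3 -c "
from h import *
go([443,-238,150],94.3)"
```

```text
at [ 196.7 -645.7  256.3] jaw 106.9 j6 -0.29 -> shift,yaw [[10.63, -35.44, 31.82], np.float64(12.6)] t 1.7
```

Call:
jog_arm:
  plan:
    - {"claw":0.1,"translation":[5,-35.4,31.8],"yaw":12.6}
    - {"claw":0.1,"translation":[5,-35.4,31.8],"yaw":12.6}
    - {"claw":0.1,"translation":[5,-35.4,31.8],"yaw":12.6}
    - {"claw":0.1,"translation":[5,-35.4,31.8],"yaw":12.6}
    - {"claw":0.1,"translation":[5,-35.4,31.8],"yaw":12.6}
    - {"claw":0.1,"translation":[5,-35.4,31.8],"yaw":12.6}
    - {"claw":0.1,"translation":[10.6,-35.4,31.8],"yaw":12.6}
    - {"claw":0.1,"translation":[10.6,-35.4,31.8],"yaw":12.6}
    - {"claw":0.1,"translation":[10.6,-35.4,31.8],"yaw":12.6}
    - {"claw":0.1,"translation":[10.6,-35.4,31.8],"yaw":12.6}

```text
t: 2.53
position: [407.1, -296.8, 175.0]
orientation: [-1.954, 1.569, -0.307]
ft_force: [0.8, -0.5, 0.4]
opening: 0.901
```

Call:
jog_arm:
  plan:
    - {"claw":0.1,"translation":[0,0,0],"yaw":0}

```text
t: 2.62
position: [408.0, -293.8, 173.1]
orientation: [0.705, 1.569, 2.356]
ft_force: [-1.0, 0.2, -0.1]
opening: 0.902
```

```bash
python3 -c "
from h import *
go([443,-238,150],94.3)
c=viewer.capture('wrist');save(c,'w1')
for k in ['choke','long_tray']:
  print(k,[(d['score'],w(c,d['xyz'])) for d in nets.pinpoint(k,c)])
for k,z in [('choke',31),('long_tray',8)]:
  print(k,[(rect(c,d['mask'],z)) for d in nets.trace(k,c)[:1]])
"
```

```text
at [ 408.  -293.8  173.1] jaw 94.6 j6 -1.26 -> shift,yaw [[2.31, -3.94, 5.28], np.float64(0.3)] t 2.6
choke [(0.87, array([ 438.8, -239.8,    0.2]))]
long_tray [(0.86, array([ 445.2, -238.5,   -0.4]))]
choke [array([ 437.2, -242.7,   61.7,   55.5,   50.1])]
long_tray [array([ 441.5, -237.7,  126. ,   77.7,  -84.7])]
```

View pics/w1.png

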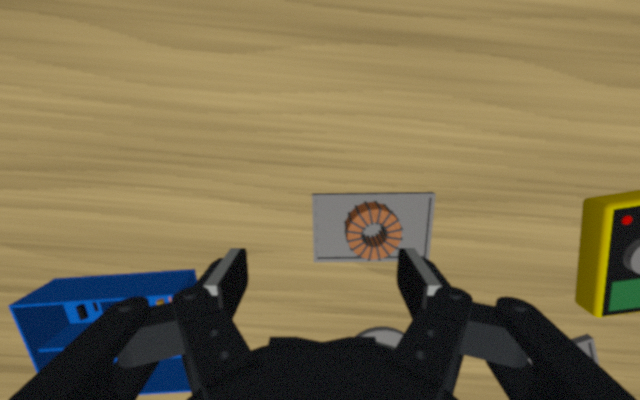

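The picture shows the choke at (374,232) in the oblong tray, nearly central, with nothing in the way of the jaws along the tray's length.

Call:
jog_arm:
  plan:
    - {"claw":0.1,"translation":[7,-3.6,5.2],"yaw":0}
    - {"claw":0.1,"translation":[7,-3.6,5.2],"yaw":0}
    - {"claw":0.1,"translation":[9,-3.6,5.2],"yaw":0}
    - {"claw":0.1,"translation":[12,-3.6,5.2],"yaw":0}
    - {"claw":0.1,"translation":[14.1,-3.6,5.2],"yaw":0}
    - {"claw":0.1,"translation":[14.1,-3.6,5.2],"yaw":0}
    - {"claw":0.6,"translation":[14.1,-3.6,5.2],"yaw":0}
    - {"claw":0.6,"translation":[14.1,-3.6,5.2],"yaw":0}
    - {"claw":0.6,"translation":[14.1,-3.6,5.2],"yaw":0}
    - {"claw":0.6,"translation":[14.1,-3.6,5.2],"yaw":0}
  grip_force: 40

```text
t: 3.7
position: [439.2, -244.6, 35.7]
orientation: [-1.829, 1.568, -0.183]
ft_force: [-2.1, -1.8, 3.2]
opening: 0.621
```

```bash
python3 -c "
from h import *
go([439,199,120],94)
print(manip.read_state()['opening'])
c=viewer.capture('wrist');save(c,'w2')
"
```

```text
at [ 439.2 -244.6   35.7] jaw 94.3 j6 -1.38 -> shift,yaw [[-8.45, -3.34, 44.23], np.float64(0.3)] t 3.7
0.620751643575145
```

View pics/w2.png

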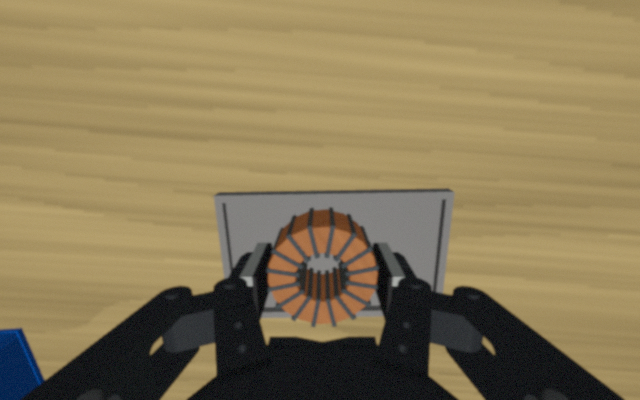

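The choke is between the pads (centre about 322,268), opening 0.62, so about 53 mm. Lifting and carrying it to the mat.

Call:
jog_arm:
  plan:
    - {"claw":0.7,"translation":[0,0,0],"yaw":0}
    - {"claw":0.7,"translation":[-3,0,0],"yaw":0}
    - {"claw":0.7,"translation":[-7,0,0],"yaw":0}
    - {"claw":0.7,"translation":[-10,0,3],"yaw":0}
    - {"claw":0.7,"translation":[-10,0,7],"yaw":0}
    - {"claw":0.7,"translation":[-10,-1,11],"yaw":0}
    - {"claw":0.7,"translation":[-10,-1,15],"yaw":0}
    - {"claw":0.7,"translation":[-10,-2,19],"yaw":0}
    - {"claw":0.7,"translation":[-10,-2,23],"yaw":0}
    - {"claw":0.7,"translation":[-10,-2,27],"yaw":0}

```text
t: 4.58
position: [437.7, 28.8, 135.0]
orientation: [-1.106, 1.568, 0.54]
ft_force: [1.5, -0.7, -1.9]
opening: 0.62
```

```bash
python3 -c "
from h import *
go([439,199,100],94)
print(manip.read_state()['opening'])
c=viewer.capture('wrist');save(c,'w3')
"
```

```text
at [437.7  28.8 135. ] jaw 94.3 j6 -2.01 -> shift,yaw [[3.52, -1.4, 16.96], np.float64(0.3)] t 4.6
0.6195477164248594
```

View pics/w3.png

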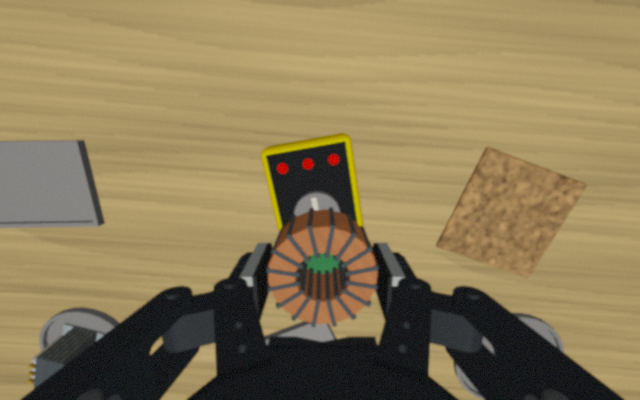

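The choke is held above the multimeter (316,200), with the mat ahead at (510,210).

Call:
jog_arm:
  plan:
    - {"claw":0.7,"translation":[0,0,4],"yaw":0}
    - {"claw":0.7,"translation":[0,-0.7,8],"yaw":0}
    - {"claw":0.7,"translation":[0,-1,12],"yaw":0}
    - {"claw":0.7,"translation":[2,-1.4,16],"yaw":0}
    - {"claw":0.7,"translation":[4,-1.4,17],"yaw":0}
    - {"claw":0.7,"translation":[6,-1.4,17],"yaw":0}
    - {"claw":0.7,"translation":[8,-1.4,17],"yaw":0}
    - {"claw":0.7,"translation":[9,-1.4,17],"yaw":0}
    - {"claw":0.7,"translation":[9,-1.4,17],"yaw":0}
    - {"claw":0.7,"translation":[9,-1.4,17],"yaw":0}

```text
t: 5.47
position: [438.9, 197.3, 44.2]
orientation: [2.457, 1.57, -2.18]
ft_force: [-0.2, 0.9, -1.8]
opening: 0.626
```

```bash
python3 -c "
from h import *
go([439,199,37],94)
s=manip.read_state();print(s['opening'],s['ft_force'])
"
```

```text
at [438.9 197.3  44.2] jaw 94.4 j6 -2.33 -> shift,yaw [[0.72, -0.03, 0.17], np.float64(0.4)] t 5.5
0.6264795248065002 [-0.2  0.9 -1.8]
```

Call:
jog_arm:
  plan:
    - {"claw":0.7,"translation":[0.4,0,0.2],"yaw":0}
    - {"claw":0.7,"translation":[0.7,0,0.2],"yaw":0}
    - {"claw":0.7,"translation":[0.7,0,0.2],"yaw":0}
    - {"claw":0.7,"translation":[0.7,0,0.2],"yaw":0}
    - {"claw":0.7,"translation":[0.7,0,0.2],"yaw":0}

```text
t: 5.88
position: [438.9, 199.5, 37.4]
orientation: [-0.845, 1.57, 0.801]
ft_force: [-0.6, -1.4, -1.4]
opening: 0.625
```

```bash
python3 -c "
from h import *
go([439,199,37],94)
s=manip.read_state();print(s['opening'],s['ft_force'])
c=viewer.capture('side');save(c,'s4')
"
```

```text
at [438.9 199.5  37.4] jaw 94.3 j6 -2.33 -> shift,yaw [[0.04, -0.01, -0.05], np.float64(0.3)] t 5.9
0.6248332196534017 [-0.6 -1.4 -1.4]
```

View pics/s4.png

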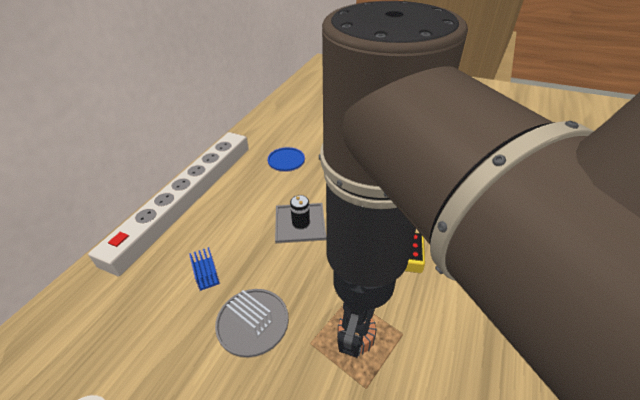

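Call:
jog_arm:
  plan:
    - {"claw":0.7,"translation":[0.2,0,0],"yaw":0}
    - {"claw":0.7,"translation":[0.4,0,0],"yaw":0}
    - {"claw":0.7,"translation":[0.4,0,0],"yaw":0}
    - {"claw":0.7,"translation":[0.4,0,0],"yaw":0}

```text
t: 6.27
position: [439.0, 199.7, 36.4]
orientation: [-1.218, 1.569, 0.43]
ft_force: [-15.7, -4.0, 46.5]
opening: 0.619
```

The choke reached the mat (contact at TCP z 36.4). Releasing and rising.

Call:
jog_arm:
  plan:
    - {"claw":0.7,"translation":[-0.3,0,0],"yaw":0}
    - {"claw":0.15,"translation":[-0.3,0,0],"yaw":0}
    - {"claw":0.15,"translation":[-0.3,0,0],"yaw":0}
    - {"claw":0.15,"translation":[-0.3,0,0],"yaw":0}
    - {"claw":0.15,"translation":[-3,0,0],"yaw":0}
    - {"claw":0.15,"translation":[-7,0,0],"yaw":0}
    - {"claw":0.15,"translation":[-11,0,0],"yaw":0}
    - {"claw":0.15,"translation":[-11,0,0],"yaw":-7}
    - {"claw":0.15,"translation":[-11,0,0],"yaw":-14}
    - {"claw":0.15,"translation":[-11,0,0],"yaw":-21}

```text
t: 7.1
position: [438.9, 199.6, 143.5]
orientation: [-1.107, 1.569, 0.912]
ft_force: [0.6, 0.1, -0.3]
opening: 0.847
```

```bash
python3 -c "
from h import *
go([598,236,150],76.5)
c=viewer.capture('wrist');save(c,'w5')
for k in ['choke']:
  print(k,[(d['score'],w(c,d['xyz'])) for d in nets.pinpoint(k,c)])
"
```

```text
at [438.9 199.6 143.5] jaw 115.7 j6 -1.96 -> shift,yaw [[-0.63, -15.92, -3.62], np.float64(39.2)] t 7.1
choke [(0.98, array([440.4, 203.7,   4. ]))]
```

View pics/w5.png

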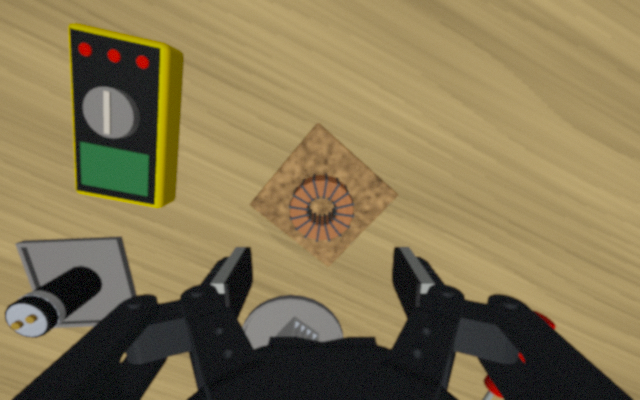

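The choke stands flat on the mat at (321,208). Now to the heat sink while turning the wrist the long way round, which keeps joint 6 in range.

Call:
jog_arm:
  plan:
    - {"claw":0.35,"translation":[0,-2,0],"yaw":-7}
    - {"claw":0.35,"translation":[0,-4,-1],"yaw":-14}
    - {"claw":0.35,"translation":[0,-6,-1.5],"yaw":-21}
    - {"claw":0.35,"translation":[0,-8,-2],"yaw":-28}
    - {"claw":0.35,"translation":[0,-10,-2.5],"yaw":-35}
    - {"claw":0.35,"translation":[0,-12,-3],"yaw":-42}
    - {"claw":0.35,"translation":[0,-14,-3.6],"yaw":-49}
    - {"claw":0.35,"translation":[0,-15.9,-3.6],"yaw":-56}
    - {"claw":0.35,"translation":[0,-15.9,-3.6],"yaw":-63}
    - {"claw":0.35,"translation":[0,-15.9,-3.6],"yaw":-70}

```text
t: 8.03
position: [598.5, 234.9, 141.3]
orientation: [0.591, 1.569, -2.457]
ft_force: [0.2, -0.1, 0.0]
opening: 0.648
```

Call:
jog_arm:
  plan:
    - {"claw":0.35,"translation":[0,0,0],"yaw":-7}
    - {"claw":0.35,"translation":[0,0,0],"yaw":-14}
    - {"claw":0.35,"translation":[0,0,0],"yaw":-21}
    - {"claw":0.35,"translation":[0,0,0],"yaw":-28}
    - {"claw":0.35,"translation":[0,0,0],"yaw":-35}
    - {"claw":0.35,"translation":[0,0,0],"yaw":-42}
    - {"claw":0.35,"translation":[0,0,0],"yaw":-49}
    - {"claw":0.35,"translation":[0,0,0],"yaw":-56}
    - {"claw":0.35,"translation":[0,0,0],"yaw":-63}
    - {"claw":0.35,"translation":[0,0,0],"yaw":-70}

```text
t: 8.87
position: [597.6, 234.7, 142.0]
orientation: [-0.643, 1.569, -2.469]
ft_force: [-0.5, 0.1, -0.2]
opening: 0.649
```

```bash
python3 -c "
from h import *
go([598,236,150],76.5)
c=viewer.capture('wrist');save(c,'w6')
for k,z in [('heatsink',35),('large_dish',8)]:
  print(k,[(d['score'],w(c,d['xyz'])) for d in nets.pinpoint(k,c)],[(rect(c,d['mask'],z)) for d in nets.trace(k,c)])
"
```

```text
at [597.6 234.7 142. ] jaw -104.6 j6 0.64 -> shift,yaw [[-0.8, 0.0, -0.13], np.float64(-1.1)] t 8.9
heatsink [(0.84, array([601.8, 236.7,   1.7])), (0.75, array([722.5, 189.8,  -0.7]))] [array([716.9, 195. ,  62. ,  35.4, -41.5]), array([603.1, 236.1,  65.1,  35.2, -13.6])]
large_dish [(0.38, array([597.7, 236.7,   1.5]))] [array([597.6, 238.8, 111.1, 109.8,  75.3])]
```

View pics/w6.png

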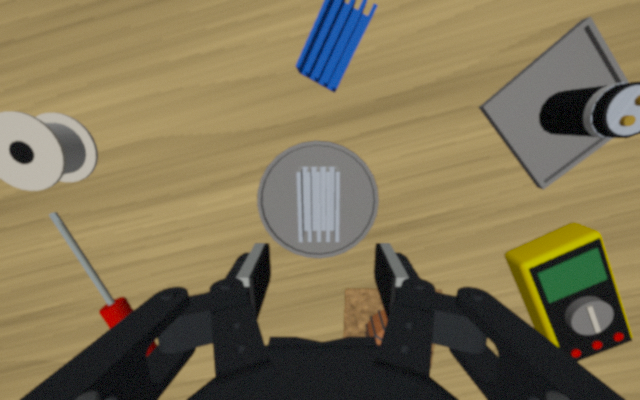

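The heat sink is at (318,204), fins pointing straight along the image, with the open jaws either side of it.

Call:
jog_arm:
  plan:
    - {"claw":0.35,"translation":[4,0.2,-0.2],"yaw":-1}
    - {"claw":0.35,"translation":[7,0.2,-0.2],"yaw":-1}
    - {"claw":0.35,"translation":[9.5,0.2,-0.2],"yaw":-1}
    - {"claw":0.35,"translation":[10.8,0.2,-0.2],"yaw":-1}
    - {"claw":0.35,"translation":[10.8,0.2,-0.2],"yaw":-1}
    - {"claw":0.35,"translation":[10.8,0.2,-0.2],"yaw":-1}
    - {"claw":0.8,"translation":[10.8,0.2,-0.2],"yaw":-1}
    - {"claw":0.8,"translation":[10.8,0.2,-0.2],"yaw":-1}
    - {"claw":0.8,"translation":[10.8,0.2,-0.2],"yaw":-1}
    - {"claw":0.8,"translation":[10.8,0.2,-0.2],"yaw":-1}

```text
t: 9.95
position: [601.2, 237.0, 36.8]
orientation: [2.4, 1.568, 0.59]
ft_force: [-1.3, 0.3, 6.3]
opening: 0.393
```

```bash
python3 -c "
from h import *
go([443,-238,150],4.9)
c=viewer.capture('wrist');save(c,'w7')
"
```

```text
at [601.2 237.   36.8] jaw -103.7 j6 0.66 -> shift,yaw [[-11.45, -4.13, 49.87], np.float64(71.4)] t 9.9
```

View pics/w7.png

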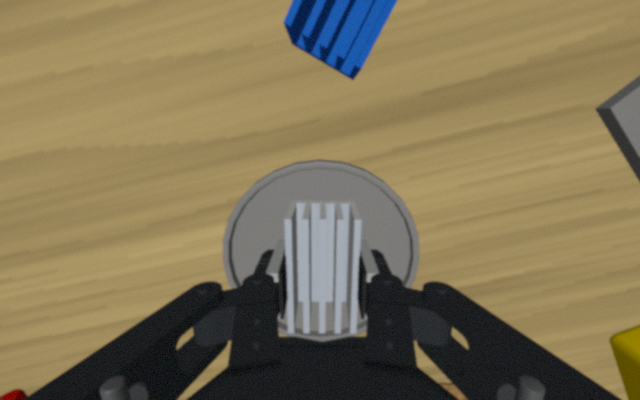

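The heat sink is gripped (opening 0.39, about 33 mm). Lifting and carrying it to the oblong tray.

Call:
jog_arm:
  plan:
    - {"claw":0.8,"translation":[-2,0,0],"yaw":0}
    - {"claw":0.8,"translation":[-6,0,0],"yaw":0}
    - {"claw":0.8,"translation":[-10,0,0],"yaw":0}
    - {"claw":0.8,"translation":[-11.5,-0.3,3.5],"yaw":7}
    - {"claw":0.8,"translation":[-11.5,-0.6,7],"yaw":14}
    - {"claw":0.8,"translation":[-11.5,-1,11],"yaw":21}
    - {"claw":0.8,"translation":[-11.5,-1.3,15],"yaw":28}
    - {"claw":0.8,"translation":[-11.5,-1.6,19],"yaw":35}
    - {"claw":0.8,"translation":[-11.5,-1.9,23],"yaw":42}
    - {"claw":0.8,"translation":[-11.5,-2.2,27],"yaw":49}

```text
t: 10.83
position: [513.9, -22.4, 150.5]
orientation: [-3.09, 1.57, 0.523]
ft_force: [1.1, -1.3, -1.7]
opening: 0.388
```

```bash
python3 -c "
from h import *
go([443,-238,120],4.9);print(manip.read_state()['opening'])
"
```

```text
at [513.9 -22.4 150.5] jaw -153.0 j6 0.13 -> shift,yaw [[3.04, 15.99, 16.11], np.float64(22.1)] t 10.8
0.38780330308407795
```

Call:
jog_arm:
  plan:
    - {"claw":0.8,"translation":[0,2.7,2.7],"yaw":7}
    - {"claw":0.8,"translation":[0,5.4,5.4],"yaw":14}
    - {"claw":0.8,"translation":[0,8.1,8.1],"yaw":21}
    - {"claw":0.8,"translation":[0,10.8,10.8],"yaw":22.1}
    - {"claw":0.8,"translation":[0,13.5,13.5],"yaw":22.1}
    - {"claw":0.8,"translation":[3,16,16.1],"yaw":22.1}
    - {"claw":0.8,"translation":[6,16,16.1],"yaw":22.1}
    - {"claw":0.8,"translation":[8,16,16.1],"yaw":22.1}
    - {"claw":0.8,"translation":[8,16,16.1],"yaw":22.1}
    - {"claw":0.8,"translation":[8,16,16.1],"yaw":22.1}

```text
t: 11.67
position: [444.9, -237.1, 69.8]
orientation: [-0.132, 1.569, 3.1]
ft_force: [-0.2, -0.1, -0.1]
opening: 0.389
```

```bash
python3 -c "
from h import *
go([443,-238,37],4.9)
c=viewer.capture('wrist');save(c,'w8')
for k,z in [('heatsink',65),('long_tray',8)]:
  print(k,[(d['score'],w(c,d['xyz'])) for d in nets.pinpoint(k,c)],[(rect(c,d['mask'],z)) for d in nets.trace(k,c)])
"
```

```text
at [ 444.9 -237.1   69.8] jaw -174.8 j6 0.19 -> shift,yaw [[3.28, 0.08, 0.19], np.float64(0.3)] t 11.7
heatsink [(0.91, array([ 443.7, -232.3,   33.7]))] [array([ 445.4, -239.4,   70.1,   35.8,  -85.6])]
long_tray [] [array([ 445. , -262.3,   76.9,   76.4,  -84.9])]
```

View pics/w8.png

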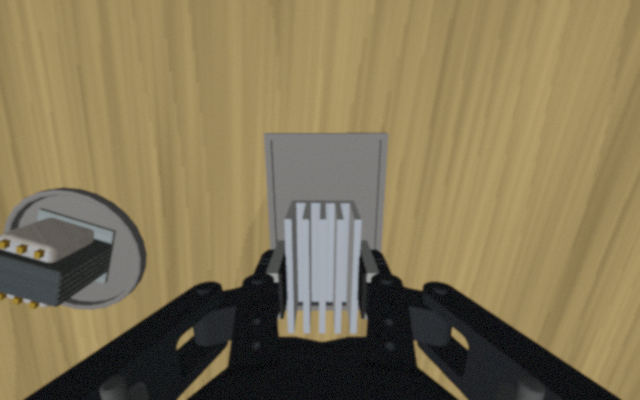

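The heat sink is aligned with the oblong tray (tray edges at u=268 and 387, heat sink centre 323). Lowering it.

Call:
jog_arm:
  plan:
    - {"claw":0.8,"translation":[1,0.1,0.2],"yaw":0}
    - {"claw":0.8,"translation":[2,0.1,0.2],"yaw":0}
    - {"claw":0.8,"translation":[2.7,0.1,0.2],"yaw":0}
    - {"claw":0.8,"translation":[3.1,0.1,0.2],"yaw":0}
    - {"claw":0.8,"translation":[3.3,0.1,0.2],"yaw":0}
    - {"claw":0.8,"translation":[3.3,0.1,0.2],"yaw":0}

```text
t: 12.42
position: [443.9, -238.0, 37.1]
orientation: [0.998, 1.571, -2.051]
ft_force: [-1.1, 0.2, -1.6]
opening: 0.385
```

Call:
jog_arm:
  plan:
    - {"claw":0.8,"translation":[0.15,0,0],"yaw":0}
    - {"claw":0.8,"translation":[0.25,0,0],"yaw":0}
    - {"claw":0.8,"translation":[0.25,0,0],"yaw":0}

```text
t: 12.67
position: [444.1, -238.1, 36.7]
orientation: [2.637, 1.57, -0.412]
ft_force: [-7.4, 6.5, 22.7]
opening: 0.392
```

Call:
jog_arm:
  plan:
    - {"claw":0.8,"translation":[-0.2,0,0],"yaw":0}
    - {"claw":0.4,"translation":[-0.2,0,0],"yaw":0}
    - {"claw":0.4,"translation":[-0.2,0,0],"yaw":0}
    - {"claw":0.4,"translation":[-0.2,0,0],"yaw":0}
    - {"claw":0.2,"translation":[-3,0,0],"yaw":0}
    - {"claw":0.2,"translation":[-7,0,0],"yaw":0}
    - {"claw":0.2,"translation":[-11,0,0],"yaw":0}
    - {"claw":0.2,"translation":[-12,-4,0],"yaw":0}
    - {"claw":0.2,"translation":[-12,-8,0],"yaw":0}
    - {"claw":0.2,"translation":[-12,-12,0],"yaw":0}

```text
t: 13.5
position: [432.9, -117.9, 155.5]
orientation: [-3.049, 1.568, 0.182]
ft_force: [1.1, 1.4, -0.5]
opening: 0.802
```

```bash
python3 -c "
from h import *
go([440,200,120],5)
c=viewer.capture('wrist');save(c,'w9')
"
```

```text
at [ 432.9 -117.9  155.5] jaw -174.9 j6 -0.09 -> shift,yaw [[3.57, -31.6, -3.52], np.float64(0.1)] t 13.5
```

View pics/w9.png

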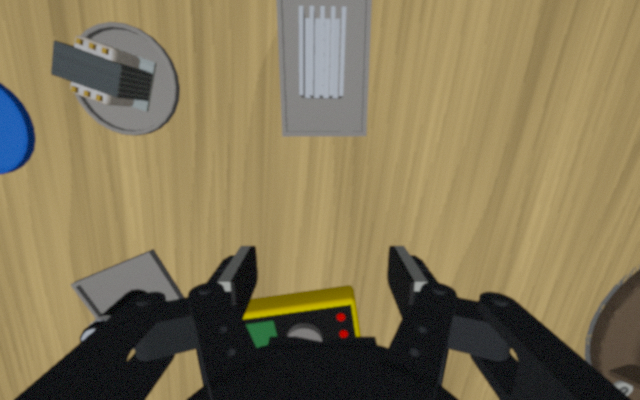

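The heat sink lies lengthwise and centred in the oblong tray (322,50). On to the choke on the mat.

Call:
jog_arm:
  plan:
    - {"claw":0.15,"translation":[0,-4,0],"yaw":0}
    - {"claw":0.15,"translation":[0,-8,-1],"yaw":0}
    - {"claw":0.15,"translation":[0,-12,-2],"yaw":0}
    - {"claw":0.15,"translation":[0,-16,-2],"yaw":0}
    - {"claw":0.15,"translation":[0,-20,-3],"yaw":0}
    - {"claw":0.15,"translation":[0,-24,-3.5],"yaw":0}
    - {"claw":0.15,"translation":[0,-28,-3.5],"yaw":0}
    - {"claw":0.15,"translation":[0,-31.6,-3.5],"yaw":0}
    - {"claw":0.15,"translation":[2,-31.6,-3.5],"yaw":0}
    - {"claw":0.15,"translation":[3.5,-31.6,-3.5],"yaw":0}

```text
t: 14.38
position: [438.6, 201.7, 118.9]
orientation: [-2.341, 1.57, 0.896]
ft_force: [-1.3, -0.9, -0.3]
opening: 0.849
```

```bash
python3 -c "
from h import *
go([440,200,36],5)
c=viewer.capture('wrist');save(c,'w10')
for k,z in [('choke',32)]:
  print(k,[(d['score'],w(c,d['xyz'])) for d in nets.pinpoint(k,c)],[(rect(c,d['mask'],z)) for d in nets.trace(k,c)])
"
```

```text
at [438.6 201.7 118.9] jaw -174.6 j6 -0.74 -> shift,yaw [[8.29, 0.19, -0.11], np.float64(0.4)] t 14.4
choke [(0.96, array([438.4, 201.8,   3. ]))] [array([442.1, 197.3,  57.5,  53.6, -59.1])]
```

View pics/w10.png

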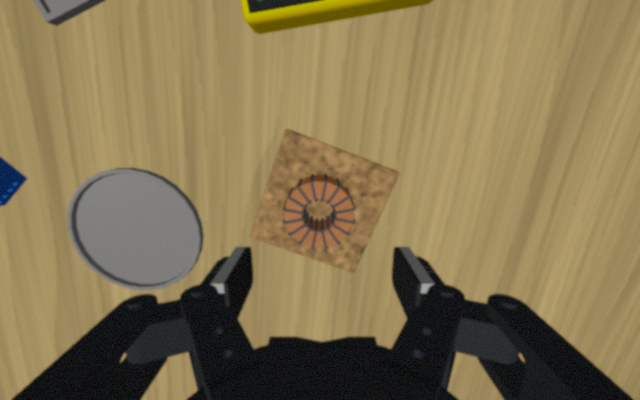

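The choke is at (319,211), midway between the jaws. The large dish is empty at (136,228).

Call:
jog_arm:
  plan:
    - {"claw":0.15,"translation":[4,0.2,-0.1],"yaw":0}
    - {"claw":0.15,"translation":[6.5,0.2,-0.1],"yaw":0}
    - {"claw":0.15,"translation":[8.2,0.2,-0.1],"yaw":0}
    - {"claw":0.15,"translation":[8.2,0.2,-0.1],"yaw":0}
    - {"claw":0.15,"translation":[8.2,0.2,-0.1],"yaw":0}
    - {"claw":0.7,"translation":[8.2,0.2,-0.1],"yaw":0}
    - {"claw":0.7,"translation":[8.2,0.2,-0.1],"yaw":0}
    - {"claw":0.7,"translation":[8.2,0.2,-0.1],"yaw":0}
    - {"claw":0.7,"translation":[8.2,0.2,-0.1],"yaw":0}

```text
t: 15.28
position: [441.0, 198.1, 39.6]
orientation: [-2.538, 1.567, 0.695]
ft_force: [-0.1, -2.2, 5.4]
opening: 0.602
```

```bash
python3 -c "
from h import *
go([596.5,237,70],5)
print(manip.read_state()['opening'])
"
```

```text
at [441.  198.1  39.6] jaw -174.7 j6 -0.74 -> shift,yaw [[-2.99, -2.45, -15.85], np.float64(0.3)] t 15.3
0.6023536974235298
```

Call:
jog_arm:
  plan:
    - {"claw":0.7,"translation":[0,0,0],"yaw":0}
    - {"claw":0.7,"translation":[-3,0,0],"yaw":0}
    - {"claw":0.7,"translation":[-5,-1,-3],"yaw":0}
    - {"claw":0.7,"translation":[-5,-2,-7],"yaw":0}
    - {"claw":0.7,"translation":[-5,-2.5,-11],"yaw":0}
    - {"claw":0.7,"translation":[-4,-2.5,-14.5],"yaw":0}
    - {"claw":0.7,"translation":[-3,-2.5,-15.9],"yaw":0}
    - {"claw":0.7,"translation":[-3,-2.5,-15.9],"yaw":0}
    - {"claw":0.7,"translation":[-3,-2.5,-15.9],"yaw":0}
    - {"claw":0.7,"translation":[-3,-2.5,-15.9],"yaw":0}

```text
t: 16.12
position: [595.6, 236.6, 68.3]
orientation: [-2.16, 1.57, 1.072]
ft_force: [0.8, 0.6, -1.7]
opening: 0.604
```

```bash
python3 -c "
from h import *
go([596.5,237,37],5)
c=viewer.capture('wrist');save(c,'w11')
for k,z in [('choke',65),('large_dish',8)]:
  print(k,[(d['score'],w(c,d['xyz'])) for d in nets.pinpoint(k,c)],[(rect(c,d['mask'],z)) for d in nets.trace(k,c)])
"
```

```text
at [595.6 236.6  68.3] jaw -174.8 j6 -0.59 -> shift,yaw [[3.13, -0.03, -0.1], np.float64(0.2)] t 16.1
choke [(0.57, array([595.1, 237.1,  31.6]))] [array([596. , 231.8,  59.6,  49.1, -88. ])]
large_dish [] [array([599.3, 217.5, 110.8,  68.3,   6. ])]
```

View pics/w11.png

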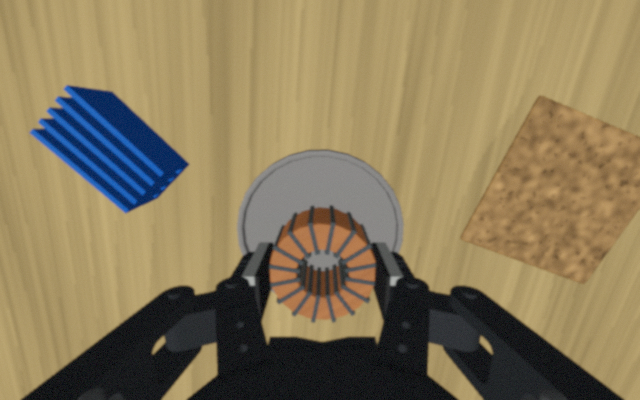

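The choke (323,265) is centred over the large dish (edges 240 to 403). Lowering it.

Call:
jog_arm:
  plan:
    - {"claw":0.7,"translation":[1.5,0,-0.1],"yaw":0}
    - {"claw":0.7,"translation":[2.5,0,-0.1],"yaw":0}
    - {"claw":0.7,"translation":[2.9,0,-0.1],"yaw":0}
    - {"claw":0.7,"translation":[2.9,0,-0.1],"yaw":0}
    - {"claw":0.7,"translation":[3.1,0,-0.1],"yaw":0}
    - {"claw":0.7,"translation":[3.1,0,-0.1],"yaw":0}
    - {"claw":0.7,"translation":[3.1,0,-0.1],"yaw":0}

```text
t: 16.95
position: [596.5, 236.9, 38.5]
orientation: [1.961, 1.57, -1.088]
ft_force: [-7.5, 0.3, 16.6]
opening: 0.601
```

Call:
jog_arm:
  plan:
    - {"claw":0.7,"translation":[-0.2,0,0],"yaw":0}
    - {"claw":0.15,"translation":[-0.2,0,0],"yaw":0}
    - {"claw":0.15,"translation":[-0.2,0,0],"yaw":0}
    - {"claw":0.15,"translation":[-0.2,0,0],"yaw":0}
    - {"claw":0.2,"translation":[-4,0,0],"yaw":0}
    - {"claw":0.2,"translation":[-8,0,0],"yaw":0}
    - {"claw":0.2,"translation":[-12,0,0],"yaw":0}
    - {"claw":0.2,"translation":[-12.5,4,-1],"yaw":0}
    - {"claw":0.2,"translation":[-12.5,8,-2],"yaw":0}
    - {"claw":0.25,"translation":[-12.5,11,-2],"yaw":0}

```text
t: 17.78
position: [628.4, 127.9, 162.6]
orientation: [-2.906, 1.568, 0.328]
ft_force: [0.4, 0.4, -1.3]
opening: 0.75
```

```bash
python3 -c "
from h import *
go([620,18,150],5)
c=viewer.capture('wrist');save(c,'w12')
for k,z in [('choke',31),('large_dish',8),('capacitor',61)]:
  print(k,[(d['score'],w(c,d['xyz'])) for d in nets.pinpoint(k,c)],[(rect(c,d['mask'],z)) for d in nets.trace(k,c)])
"
```

```text
at [628.4 127.9 162.6] jaw -174.7 j6 -0.41 -> shift,yaw [[1.25, 10.87, 1.85], np.float64(0.3)] t 17.8
choke [(0.76, array([594. , 239.2,   3.8]))] [array([458.1, 179.9,  90.7,  79.2, -15. ]), array([597.5, 231. ,  69.7,  53.9, -84.7])]
large_dish [(0.8, array([598.8, 238.6,  -0.6]))] [array([600.4, 237. , 112.6, 105.7, -70.8])]
capacitor [(0.71, array([620.1,  19.4,   4.1]))] [array([620.7,  21.6,  38.9,  34.3, -81.9])]
```

View pics/w12.png

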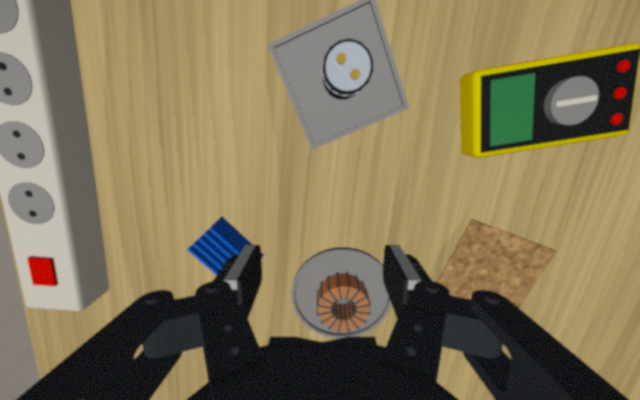

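The choke sits in the large dish (343,305). The capacitor is in the square tray at (348,66), and the networks agree on about (620,20).

Call:
jog_arm:
  plan:
    - {"claw":0.4,"translation":[0,4,0.7],"yaw":0}
    - {"claw":0.4,"translation":[0,8,1.4],"yaw":0}
    - {"claw":0.4,"translation":[0,10.6,1.8],"yaw":0}
    - {"claw":0.4,"translation":[0,10.6,1.8],"yaw":0}
    - {"claw":0.4,"translation":[3,10.6,1.8],"yaw":0}
    - {"claw":0.4,"translation":[4.5,10.6,1.8],"yaw":0}
    - {"claw":0.4,"translation":[4.5,10.6,1.8],"yaw":0}

```text
t: 18.72
position: [616.6, 22.4, 113.0]
orientation: [0.092, 1.565, -2.957]
ft_force: [-0.5, 0.3, -1.2]
opening: 0.597
```

```bash
python3 -c "
from h import *
go([620.3,20.5,50],5)
c=viewer.capture('wrist');save(c,'w13')
for k,z in [('capacitor',61),('square_tray',8)]:
  print(k,[(d['score'],w(c,d['xyz'])) for d in nets.pinpoint(k,c)],[(rect(c,d['mask'],z)) for d in nets.trace(k,c)])
"
```

```text
at [616.6  22.4 113. ] jaw -174.7 j6 -0.26 -> shift,yaw [[6.3, 0.22, -0.39], np.float64(0.3)] t 18.7
capacitor [(0.86, array([623.4,  22.1,   2.4]))] [array([621.3,  13.2,  47.9,  34.3, -83.6])]
square_tray [] [array([623.3,  19.7,  98.1,  97.5, -61.8])]
```

View pics/w13.png

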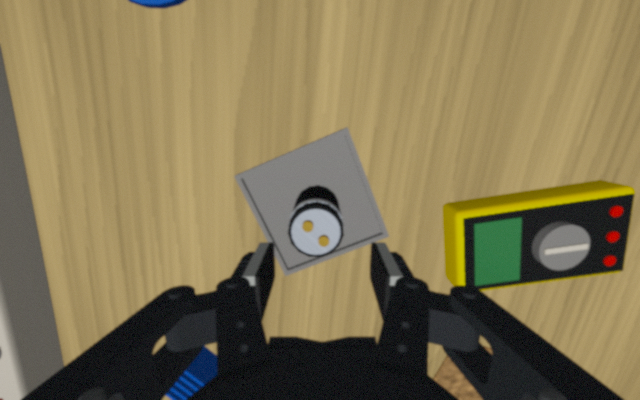

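The capacitor (316,230) stands upright between the jaws (midpoint about 322).

Call:
jog_arm:
  plan:
    - {"claw":0.4,"translation":[1,0.2,-0.5],"yaw":0}
    - {"claw":0.4,"translation":[3.5,0.2,-0.5],"yaw":0}
    - {"claw":0.4,"translation":[5.5,0.2,-0.5],"yaw":0}
    - {"claw":0.4,"translation":[6.3,0.2,-0.5],"yaw":0}
    - {"claw":0.4,"translation":[6.3,0.2,-0.5],"yaw":0}
    - {"claw":0.8,"translation":[6.3,0.2,-0.5],"yaw":0}
    - {"claw":0.8,"translation":[6.3,0.2,-0.5],"yaw":0}
    - {"claw":0.8,"translation":[6.3,0.2,-0.5],"yaw":0}
    - {"claw":0.8,"translation":[6.3,0.2,-0.5],"yaw":0}

```text
t: 19.72
position: [624.4, 20.7, 54.6]
orientation: [-2.911, 1.569, 0.322]
ft_force: [-0.4, -0.3, -1.3]
opening: 0.408
```

```bash
python3 -c "
from h import *
go([439,199,100],5)
c=viewer.capture('wrist');save(c,'w14')
"
```

```text
at [624.4  20.7  54.6] jaw -174.8 j6 -0.25 -> shift,yaw [[-4.56, -19.46, 16.83], np.float64(0.2)] t 19.7
```

View pics/w14.png

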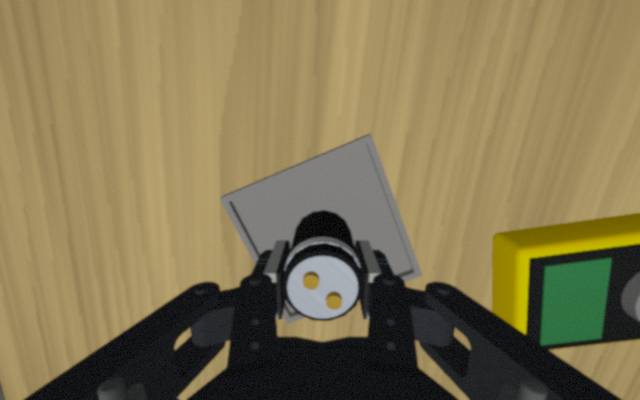

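The capacitor is gripped (opening 0.41, about 35 mm). Carrying it to the mat.

Call:
jog_arm:
  plan:
    - {"claw":0.8,"translation":[-2,0,0],"yaw":0}
    - {"claw":0.8,"translation":[-5,0,0],"yaw":0}
    - {"claw":0.8,"translation":[-6,-2.5,2.2],"yaw":0}
    - {"claw":0.8,"translation":[-6,-5.5,4.7],"yaw":0}
    - {"claw":0.8,"translation":[-6,-8.5,7.3],"yaw":0}
    - {"claw":0.8,"translation":[-6,-11.5,9.9],"yaw":0}
    - {"claw":0.8,"translation":[-6,-14.5,12.5],"yaw":0}
    - {"claw":0.8,"translation":[-5,-17.5,15.1],"yaw":0}
    - {"claw":0.8,"translation":[-4,-19.5,16.8],"yaw":0}
    - {"claw":0.8,"translation":[-3,-19.5,16.8],"yaw":0}

```text
t: 20.6
position: [436.4, 202.0, 84.3]
orientation: [-2.254, 1.568, 0.982]
ft_force: [-0.5, 0.7, -1.2]
opening: 0.408
```

```bash
python3 -c "
from h import *
go([439,199,56],5)
print(manip.read_state()['opening'])
"
```

```text
at [436.4 202.   84.3] jaw -174.6 j6 -0.75 -> shift,yaw [[2.83, 0.33, -0.23], np.float64(0.4)] t 20.6
0.4080438515808931
```

Call:
jog_arm:
  plan:
    - {"claw":0.8,"translation":[1,0.2,-0.2],"yaw":0}
    - {"claw":0.8,"translation":[2,0.2,-0.2],"yaw":0}
    - {"claw":0.8,"translation":[2.5,0.2,-0.2],"yaw":0}
    - {"claw":0.8,"translation":[2.8,0.2,-0.2],"yaw":0}
    - {"claw":0.8,"translation":[2.8,0.2,-0.2],"yaw":0}
    - {"claw":0.8,"translation":[2.8,0.2,-0.2],"yaw":0}

```text
t: 21.1
position: [441.2, 197.5, 55.9]
orientation: [-2.531, 1.57, 0.702]
ft_force: [-0.1, -0.6, -0.3]
opening: 0.41
```

Call:
jog_arm:
  plan:
    - {"claw":0.8,"translation":[0.2,0,0],"yaw":0}
    - {"claw":0.8,"translation":[0.3,0,0],"yaw":0}
    - {"claw":0.8,"translation":[0.3,0,0],"yaw":0}

```text
t: 21.35
position: [441.4, 197.8, 55.0]
orientation: [-2.742, 1.569, 0.492]
ft_force: [-10.5, -2.7, 29.5]
opening: 0.41
```

Call:
jog_arm:
  plan:
    - {"claw":0.8,"translation":[-0.3,0,0],"yaw":0}
    - {"claw":0.2,"translation":[-0.3,0,0],"yaw":0}
    - {"claw":0.2,"translation":[-0.3,0,0],"yaw":0}
    - {"claw":0.2,"translation":[-0.3,0,0],"yaw":0}
    - {"claw":0.2,"translation":[-4,0,0],"yaw":0}
    - {"claw":0.2,"translation":[-8,0,0],"yaw":0}
    - {"claw":0.2,"translation":[-11,1,0],"yaw":0}
    - {"claw":0.2,"translation":[-11,5,-1.5],"yaw":7}
    - {"claw":0.2,"translation":[-11,9,-3],"yaw":14}
    - {"claw":0.2,"translation":[-11,13,-4],"yaw":20}

```text
t: 22.18
position: [493.1, 72.7, 163.3]
orientation: [-2.396, 1.569, 0.484]
ft_force: [0.5, 0.3, 0.1]
opening: 0.801
```

```bash
python3 -c "
from h import *
go([613,-206,150],-15)
c=viewer.capture('wrist');save(c,'w15')
for k in ['capacitor']:
  print(k,[(d['score'],w(c,d['xyz'])) for d in nets.pinpoint(k,c)])
"
```

```text
at [493.1  72.7 163.3] jaw 165.0 j6 -0.8 -> shift,yaw [[1.32, 23.83, -18.78], np.float64(0.0)] t 22.2
capacitor [(0.97, array([444.3, 196.1,   6.5]))]
```

View pics/w15.png

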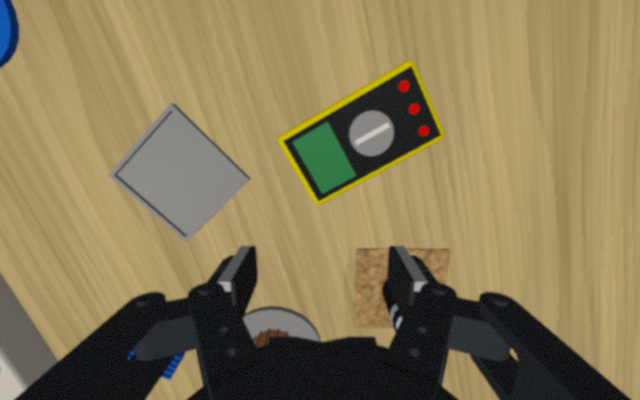

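The capacitor stands on the mat near (395,300), partly behind a finger; the square tray at (180,172) is empty. On to the transformer.

Call:
jog_arm:
  plan:
    - {"claw":0.2,"translation":[0,3,-2.4],"yaw":0}
    - {"claw":0.2,"translation":[0,6,-4.8],"yaw":0}
    - {"claw":0.2,"translation":[0,9,-7.2],"yaw":0}
    - {"claw":0.2,"translation":[0,12,-9.6],"yaw":0}
    - {"claw":0.2,"translation":[0,15,-12],"yaw":0}
    - {"claw":0.2,"translation":[0,18,-14.4],"yaw":0}
    - {"claw":0.2,"translation":[0,21,-16.8],"yaw":0}
    - {"claw":0.2,"translation":[0,23.8,-18.8],"yaw":0}
    - {"claw":0.2,"translation":[1.5,23.8,-18.8],"yaw":0}
    - {"claw":0.2,"translation":[3,23.8,-18.8],"yaw":0}

```text
t: 23.12
position: [613.9, -206.8, 131.6]
orientation: [-3.076, 1.57, -0.195]
ft_force: [-0.8, 0.4, -0.3]
opening: 0.797
```

```bash
python3 -c "
from h import *
go([613,-206,46],-15)
c=viewer.capture('wrist');save(c,'w16')
for k,z in [('transformer',45),('small_dish',8)]:
  print(k,[(d['score'],w(c,d['xyz'])) for d in nets.pinpoint(k,c)],[(rect(c,d['mask'],z)) for d in nets.trace(k,c)])
"
```

```text
at [ 613.9 -206.8  131.6] jaw 165.1 j6 -0.24 -> shift,yaw [[8.56, -0.05, 0.12], np.float64(0.1)] t 23.1
transformer [(0.88, array([ 614.1, -207.4,    4.5]))] [array([ 612.2, -214.2,   47.7,   46.7,  -14.3])]
small_dish [(0.77, array([ 746.3, -156.8,   -1.5]))] [array([ 611.9, -206.1,   88.6,   88.3,   33.4]), array([ 751.9, -180.4,   83.3,   43.1,   30.1])]
```

View pics/w16.png

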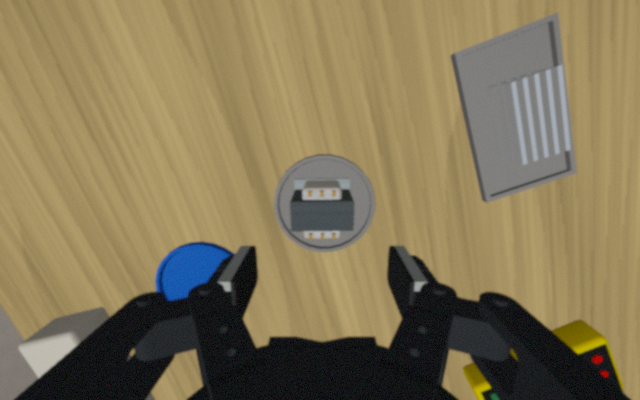

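The transformer (322,210) has its core ends square to the jaws, and the small dish centre is at (324,202). Descending.

Call:
jog_arm:
  plan:
    - {"claw":0.2,"translation":[4,0,0.1],"yaw":0}
    - {"claw":0.2,"translation":[7,0,0.1],"yaw":0}
    - {"claw":0.2,"translation":[8.5,0,0.1],"yaw":0}
    - {"claw":0.2,"translation":[9.3,0,0.1],"yaw":0}
    - {"claw":0.2,"translation":[9.3,0,0.1],"yaw":0}
    - {"claw":0.2,"translation":[9.3,0,0.1],"yaw":0}
    - {"claw":0.75,"translation":[9.3,0,0.1],"yaw":0}
    - {"claw":0.75,"translation":[9.3,0,0.1],"yaw":0}
    - {"claw":0.75,"translation":[9.3,0,0.1],"yaw":0}
    - {"claw":0.75,"translation":[9.3,0,0.1],"yaw":0}
  grip_force: 60

```text
t: 24.2
position: [614.0, -204.6, 41.9]
orientation: [-3.014, 1.567, -0.129]
ft_force: [0.5, 1.3, 6.1]
opening: 0.548
```

```bash
python3 -c "
from h import *
go([622.5,19,80],-15)
c=viewer.capture('wrist');save(c,'w17')
"
```

```text
at [ 614.  -204.6   41.9] jaw 165.3 j6 -0.24 -> shift,yaw [[-3.82, -21.85, 4.85], np.float64(0.3)] t 24.2
```

View pics/w17.png

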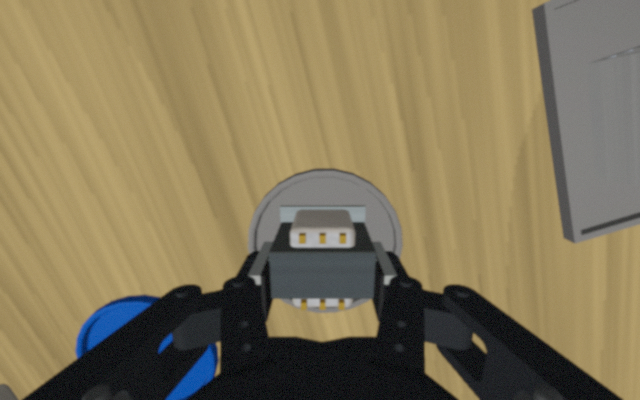

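The transformer is gripped (opening 0.55, about 47 mm). Carrying it to the square tray.

Call:
jog_arm:
  plan:
    - {"claw":0.75,"translation":[-2,0,0],"yaw":0}
    - {"claw":0.75,"translation":[-5,-1,0.2],"yaw":0}
    - {"claw":0.75,"translation":[-6,-5,1.1],"yaw":0}
    - {"claw":0.75,"translation":[-6,-9,2],"yaw":0}
    - {"claw":0.75,"translation":[-6,-13,2.9],"yaw":0}
    - {"claw":0.75,"translation":[-5.5,-17,3.8],"yaw":0}
    - {"claw":0.75,"translation":[-4.5,-20.5,4.6],"yaw":0}
    - {"claw":0.75,"translation":[-3.8,-21.9,4.8],"yaw":0}
    - {"claw":0.75,"translation":[-3.8,-21.9,4.8],"yaw":0}
    - {"claw":0.75,"translation":[-3.8,-21.9,4.8],"yaw":0}

```text
t: 25.08
position: [621.1, 20.5, 77.3]
orientation: [0.395, 1.57, -3.003]
ft_force: [-0.1, -0.6, -2.9]
opening: 0.546
```

```bash
python3 -c "
from h import *
go([622.5,19,41],-15)
c=viewer.capture('wrist');save(c,'w18')
for k,z in [('transformer',80),('square_tray',8)]:
  print(k,[(d['score'],w(c,d['xyz'])) for d in nets.pinpoint(k,c)],[(rect(c,d['mask'],z)) for d in nets.trace(k,c)])
"
```

```text
at [621.1  20.5  77.3] jaw 165.4 j6 -0.6 -> shift,yaw [[3.63, 0.11, -0.17], np.float64(0.4)] t 25.1
transformer [(0.74, array([618.5,  15.2,  41.1]))] []
square_tray [] [array([623.5,  19.1,  97.4,  96.2,  27.4])]
```

View pics/w18.png

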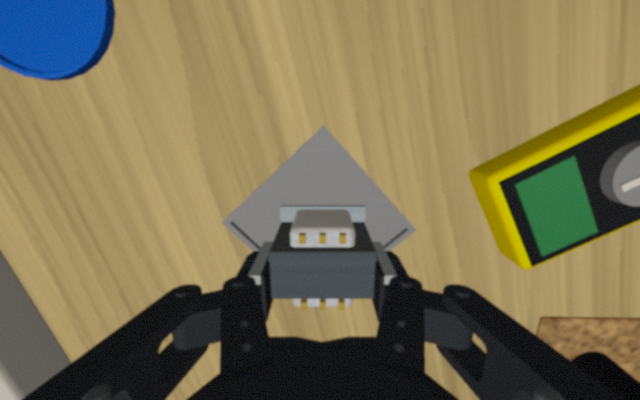

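The transformer (322,255) is centred over the square tray (corners 222 and 415).

Call:
jog_arm:
  plan:
    - {"claw":0.75,"translation":[1.5,0,-0.2],"yaw":0}
    - {"claw":0.75,"translation":[2.7,0,-0.2],"yaw":0}
    - {"claw":0.75,"translation":[3.3,0,-0.2],"yaw":0}
    - {"claw":0.75,"translation":[3.3,0,-0.2],"yaw":0}
    - {"claw":0.75,"translation":[3.6,0,-0.2],"yaw":0}
    - {"claw":0.75,"translation":[3.6,0,-0.2],"yaw":0}
    - {"claw":0.75,"translation":[3.6,0,-0.2],"yaw":0}

```text
t: 25.92
position: [623.7, 18.9, 42.0]
orientation: [-2.764, 1.57, 0.12]
ft_force: [-0.6, -0.2, -1.0]
opening: 0.551
```

Call:
jog_arm:
  plan:
    - {"claw":0.75,"translation":[0.2,0,0],"yaw":0}
    - {"claw":0.75,"translation":[0.3,0,0],"yaw":0}
    - {"claw":0.75,"translation":[0.3,0,0],"yaw":0}

```text
t: 26.17
position: [623.7, 18.9, 41.8]
orientation: [-3.077, 1.569, -0.192]
ft_force: [-10.6, 1.1, 24.1]
opening: 0.551
```

Call:
jog_arm:
  plan:
    - {"claw":0.75,"translation":[-0.3,0,0],"yaw":0}
    - {"claw":0.25,"translation":[-0.3,0,0],"yaw":0}
    - {"claw":0.25,"translation":[-0.3,0,0],"yaw":0}
    - {"claw":0.25,"translation":[-0.3,0,0],"yaw":0}
    - {"claw":0.25,"translation":[-4,0,0],"yaw":0}
    - {"claw":0.25,"translation":[-8,0,0],"yaw":0}
    - {"claw":0.3,"translation":[-11,-1,2],"yaw":0}
    - {"claw":0.3,"translation":[-11,-3,5],"yaw":0}
    - {"claw":0.3,"translation":[-11,-5,8.5],"yaw":0}
    - {"claw":0.3,"translation":[-11,-7,12],"yaw":0}

```text
t: 27.0
position: [524.7, 117.9, 148.8]
orientation: [-2.263, 1.57, 0.62]
ft_force: [-0.1, 1.4, 0.0]
opening: 0.698
```

```bash
python3 -c "
from h import *
go([442,197.5,130],-15)
c=viewer.capture('wrist');save(c,'w19')
"
```

```text
at [524.7 117.9 148.8] jaw 165.2 j6 -0.84 -> shift,yaw [[1.88, -5.57, 10.03], np.float64(0.2)] t 27.0
```

View pics/w19.png

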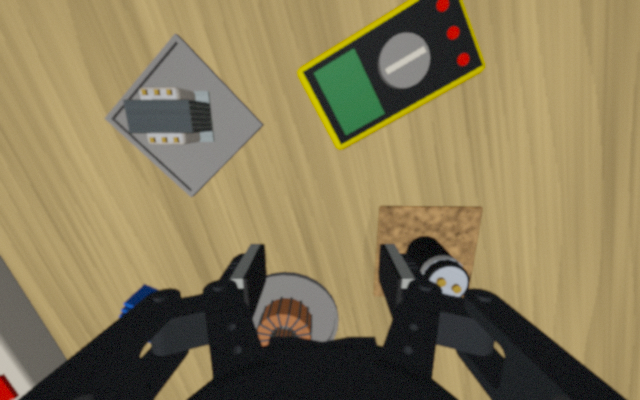

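The transformer stands in the square tray (170,115), and the capacitor is upright on the mat (430,260).

Call:
jog_arm:
  plan:
    - {"claw":0.4,"translation":[0,-1.5,3],"yaw":0}
    - {"claw":0.4,"translation":[0,-3.2,6],"yaw":0}
    - {"claw":0.4,"translation":[0,-4.7,9],"yaw":0}
    - {"claw":0.4,"translation":[0,-5.6,10],"yaw":0}
    - {"claw":0.4,"translation":[1.5,-5.6,10],"yaw":0}
    - {"claw":0.4,"translation":[3,-5.6,10],"yaw":0}
    - {"claw":0.4,"translation":[3.5,-5.6,10],"yaw":0}
    - {"claw":0.4,"translation":[3.5,-5.6,10],"yaw":0}

```text
t: 27.72
position: [442.2, 196.3, 112.2]
orientation: [1.033, 1.568, -2.366]
ft_force: [0.0, -0.8, -0.4]
opening: 0.6
```

```bash
python3 -c "
from h import *
go([442,197.5,53],-15)
c=viewer.capture('wrist');save(c,'w20')
for k,z in [('capacitor',62)]:
  print(k,[(d['score'],w(c,d['xyz'])) for d in nets.pinpoint(k,c)],[(rect(c,d['mask'],z)) for d in nets.trace(k,c)])
"
```

```text
at [442.2 196.3 112.2] jaw 165.3 j6 -1.08 -> shift,yaw [[5.92, -0.13, 0.04], np.float64(0.3)] t 27.7
capacitor [(0.59, array([442.8, 197.7,   5. ]))] [array([439.8, 190.4,  48.1,  34.1,  76.8])]
```

View pics/w20.png

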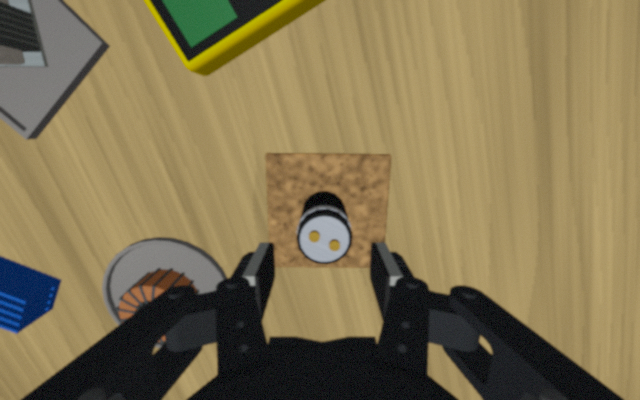

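The capacitor (324,237) is midway between the jaws.

Call:
jog_arm:
  plan:
    - {"claw":0.4,"translation":[3,-0.1,0],"yaw":0}
    - {"claw":0.4,"translation":[5,-0.1,0],"yaw":0}
    - {"claw":0.4,"translation":[5.9,-0.1,0],"yaw":0}
    - {"claw":0.4,"translation":[5.9,-0.1,0],"yaw":0}
    - {"claw":0.4,"translation":[5.9,-0.1,0],"yaw":0}
    - {"claw":0.8,"translation":[5.9,-0.1,0],"yaw":0}
    - {"claw":0.8,"translation":[5.9,-0.1,0],"yaw":0}
    - {"claw":0.8,"translation":[5.9,-0.1,0],"yaw":0}
    - {"claw":0.8,"translation":[5.9,-0.1,0],"yaw":0}
  grip_force: 40

```text
t: 28.62
position: [443.8, 198.4, 55.9]
orientation: [-2.195, 1.568, 0.689]
ft_force: [-1.0, -0.5, 6.8]
opening: 0.406
```

```bash
python3 -c "
from h import *
go([612,-206,170],-15);print(manip.read_state()['opening'])
"
```

```text
at [443.8 198.4  55.9] jaw 165.3 j6 -1.08 -> shift,yaw [[-11.44, 34.81, -26.56], np.float64(0.3)] t 28.6
0.40585420959573126
```

Call:
jog_arm:
  plan:
    - {"claw":0.8,"translation":[-2,0,0],"yaw":0}
    - {"claw":0.8,"translation":[-6,0,0],"yaw":0}
    - {"claw":0.8,"translation":[-9,2,-1.5],"yaw":0}
    - {"claw":0.8,"translation":[-10,5,-3.8],"yaw":0}
    - {"claw":0.8,"translation":[-10,8,-6.1],"yaw":0}
    - {"claw":0.8,"translation":[-10,11,-8.4],"yaw":0}
    - {"claw":0.8,"translation":[-10,14,-10.7],"yaw":0}
    - {"claw":0.8,"translation":[-10,17,-13],"yaw":0}
    - {"claw":0.8,"translation":[-10,20,-15.3],"yaw":0}
    - {"claw":0.8,"translation":[-10,23,-17.6],"yaw":0}

```text
t: 29.45
position: [555.2, -71.2, 155.3]
orientation: [-2.558, 1.569, 0.327]
ft_force: [0.9, 0.7, -0.1]
opening: 0.406
```

```bash
python3 -c "
from h import *
go([612.5,-206,85],-15);print(manip.read_state()['opening'])
"
```

```text
at [555.2 -71.2 155.3] jaw 165.3 j6 -0.48 -> shift,yaw [[7.03, 11.58, -8.96], np.float64(0.3)] t 29.4
0.40645094014655825
```

Call:
jog_arm:
  plan:
    - {"claw":0.8,"translation":[0,3,-2.3],"yaw":0}
    - {"claw":0.8,"translation":[0,6,-4.6],"yaw":0}
    - {"claw":0.8,"translation":[0,9,-6.9],"yaw":0}
    - {"claw":0.8,"translation":[2,11.6,-9],"yaw":0}
    - {"claw":0.8,"translation":[5,11.6,-9],"yaw":0}
    - {"claw":0.8,"translation":[7,11.6,-9],"yaw":0}
    - {"claw":0.8,"translation":[7,11.6,-9],"yaw":0}
    - {"claw":0.8,"translation":[7,11.6,-9],"yaw":0}

```text
t: 30.12
position: [611.6, -204.7, 84.1]
orientation: [0.291, 1.569, -3.108]
ft_force: [0.4, 0.3, 0.0]
opening: 0.408
```

```bash
python3 -c "
from h import *
go([612.5,-206,54.5],-15)
c=viewer.capture('wrist');save(c,'w21')
for k,z in [('capacitor',90),('small_dish',8)]:
  print(k,[(d['score'],w(c,d['xyz'])) for d in nets.pinpoint(k,c)],[(rect(c,d['mask'],z)) for d in nets.trace(k,c)])
"
```

```text
at [ 611.6 -204.7   84.1] jaw 165.2 j6 -0.24 -> shift,yaw [[2.96, 0.1, -0.13], np.float64(0.2)] t 30.1
capacitor [(0.65, array([ 614.5, -206.4,   30.3]))] [array([ 608.8, -215.1,   52.1,   35.1,   73. ])]
small_dish [(0.87, array([ 606.1, -204.1,    2.5]))] [array([ 751.4, -185.6,   89.1,   32.9,   16.1]), array([ 609.7, -218.5,   89.3,   66. ,  -13.7])]
```

View pics/w21.png

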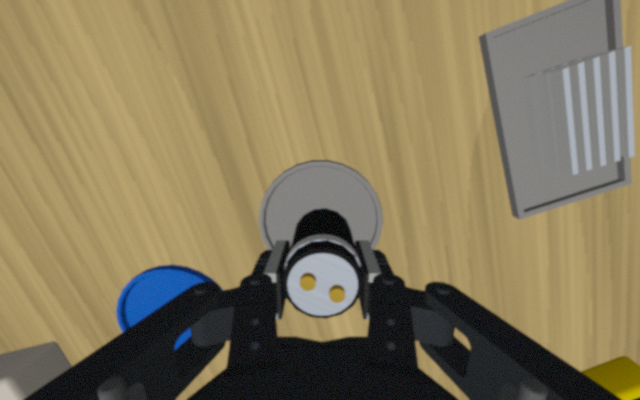

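The capacitor (323,280) is centred over the grey small dish (edges 261 to 382). Lowering it.

Call:
jog_arm:
  plan:
    - {"claw":0.8,"translation":[1,0.05,-0.1],"yaw":0}
    - {"claw":0.8,"translation":[2,0.05,-0.1],"yaw":0}
    - {"claw":0.8,"translation":[2.7,0.05,-0.1],"yaw":0}
    - {"claw":0.8,"translation":[2.9,0.05,-0.1],"yaw":0}
    - {"claw":0.8,"translation":[3.1,0.05,-0.1],"yaw":0}
    - {"claw":0.8,"translation":[3.1,0.05,-0.1],"yaw":0}
    - {"claw":0.8,"translation":[3.1,0.05,-0.1],"yaw":0}

```text
t: 30.95
position: [612.4, -205.1, 54.9]
orientation: [0.501, 1.57, -2.897]
ft_force: [-7.5, 4.3, 18.2]
opening: 0.408
```

Contact. Releasing, rising and backing off to the right to clear the view.

Call:
jog_arm:
  plan:
    - {"claw":0.8,"translation":[-0.2,0,0],"yaw":0}
    - {"claw":0.35,"translation":[-0.2,0,0],"yaw":0}
    - {"claw":0.35,"translation":[-0.2,0,0],"yaw":0}
    - {"claw":0.35,"translation":[-0.2,0,0],"yaw":0}
    - {"claw":0.3,"translation":[-4,0,0],"yaw":0}
    - {"claw":0.3,"translation":[-8,0,0],"yaw":0}
    - {"claw":0.3,"translation":[-12,0,0],"yaw":0}
    - {"claw":0.3,"translation":[-14,4,1],"yaw":0}
    - {"claw":0.3,"translation":[-14,8,3],"yaw":0}
    - {"claw":0.3,"translation":[-14,12,5],"yaw":0}

```text
t: 31.78
position: [541.2, -302.0, 195.1]
orientation: [3.134, 1.567, -0.263]
ft_force: [0.4, -1.5, -0.6]
opening: 0.706
```

Call:
jog_arm:
  plan:
    - {"claw":0.3,"translation":[0,4,2],"yaw":0}
    - {"claw":0.3,"translation":[0,8,4],"yaw":0}
    - {"claw":0.3,"translation":[0,12,6],"yaw":0}
    - {"claw":0.3,"translation":[0,16,8],"yaw":0}
    - {"claw":0.3,"translation":[0,20,10],"yaw":0}
    - {"claw":0.3,"translation":[0,24,12],"yaw":0}
    - {"claw":0.3,"translation":[0,28,14],"yaw":0}
    - {"claw":0.3,"translation":[0,28,14],"yaw":0}
    - {"claw":0.3,"translation":[0,28,14],"yaw":0}
    - {"claw":0.3,"translation":[0,28,14],"yaw":0}

```text
t: 32.62
position: [332.6, -537.2, 192.6]
orientation: [-0.541, 1.57, 2.34]
ft_force: [0.4, 1.1, 0.1]
opening: 0.7
```

```bash
python3 -c "
from h import *
for n in ['top','side']:
  c=viewer.capture(n);save(c,n+'_end')
  for a,b in [('choke','large_dish'),('capacitor','small_dish'),('transformer','square_tray'),('heatsink','long_tray'),('multimeter','mat')]:
    print(n,*[(k,[(round(d['score'],2),w(c,d['xyz'])) for d in nets.pinpoint(k,c)[:2]]) for k in (a,b)])
  if n=='top':
    for k,z in dict(choke=31,capacitor=61,transformer=45,heatsink=35,large_dish=8,small_dish=8,square_tray=8,long_tray=8).items(): print(k,[rect(c,d['mask'],z) for d in nets.trace(k,c)[:2]])
  im=c['img'][100:320,150:500] if n=='top' else c['img']
  cv2.imwrite('pics/'+n+'_endz.png',cv2.resize(im,None,fx=2 if n=='top' else 1.2,fy=2 if n=='top' else 1.2,interpolation=cv2.INTER_CUBIC)[:,:,::-1])
"
```

```text
top ('choke', [(0.87, array([595.5, 238.7,   5.1]))]) ('large_dish', [(0.9, array([598.1, 236.4,  -4.4])), (0.15, array([440.1, 201.6,  -1.8]))])
top ('capacitor', [(0.6, array([ 611.8, -209.3,    5.1]))]) ('small_dish', [(0.72, array([ 613.4, -208.1,   -2.3])), (0.55, array([ 751.2, -159.2,   -2.6]))])
top ('transformer', [(0.94, array([621.7,  15.5,   3.6]))]) ('square_tray', [(0.63, array([621.5,  18.4,  -2.7]))])
top ('heatsink', [(0.78, array([722. , 193.3,  -4.3])), (0.58, array([ 446.6, -239. ,    3.9]))]) ('long_tray', [(0.62, array([ 442.3, -240.7,   -1.6]))])
top ('multimeter', [(0.64, array([445.6,  23.4,  -6.6]))]) ('mat', [(0.84, array([441.3, 205.2,  -2.4]))])
choke [array([595. , 235.9,  55.2,  51.9,  71.9])]
capacitor [array([ 608.3, -201. ,   44.6,   37.7,  -45.6])]
transformer [array([621.2,  14.8,  51.5,  43.7, -14.3])]
heatsink [array([ 447.5, -232.3,   62.5,   37.4,  -85.9]), array([715.8, 187.8,  59.8,  45.9, -44.6])]
large_dish [array([595.4, 237.3, 109.9, 106.9,  45. ])]
small_dish [array([ 744.7, -156.5,   88.3,   86.8,  -45.3]), array([ 610.7, -205.3,   83.8
[... 162 characters left out ...]
ray([596.7, 233.4,   1.5]))]) ('large_dish', [(0.79, array([595. , 235.9,  -2.1])), (0.7, array([621.7,  16.8,  -6.7]))])
side ('capacitor', [(0.7, array([ 616.9, -211.5,    0.5]))]) ('small_dish', [(0.94, array([ 609.1, -209.4,   -2.1])), (0.72, array([ 744. , -158. ,   -0.2]))])
side ('transformer', [(0.86, array([619.9,  13.6,   3.3]))]) ('square_tray', [(0.73, array([622.4,  21.5,  -4.1]))])
side ('heatsink', [(0.83, array([ 444.4, -239.8,    2.9])), (0.65, array([716.3, 184.9,  -0.4]))]) ('long_tray', [(0.71, array([ 436.5, -239.6,   -0.6]))])
side ('multimeter', [(0.83, array([444.6,  25.9,  -0.1]))]) ('mat', [(0.75, array([439. , 203.7,   1.1])), (0.66, array([594.5, 235.8,   1. ]))])
```

View pics/top_endz.png

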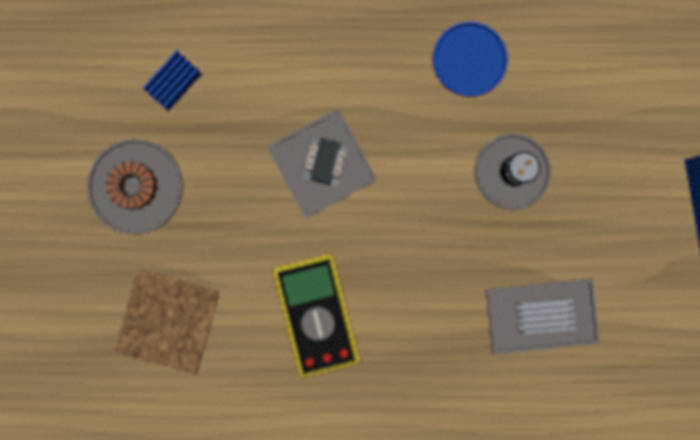

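View pics/side_endz.png

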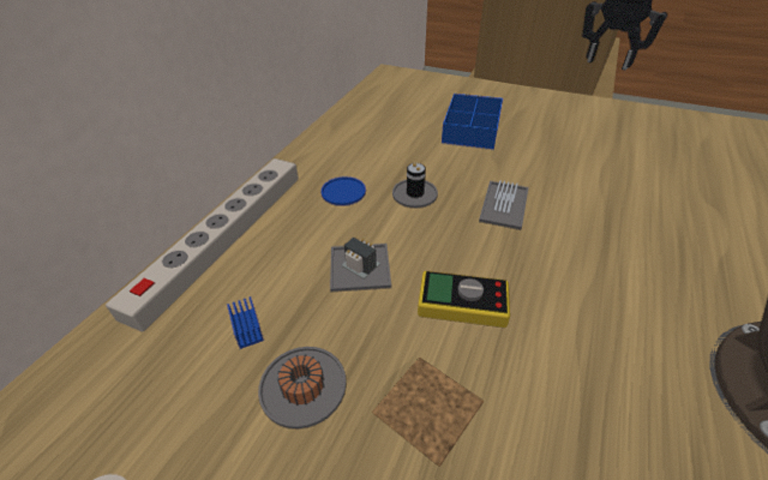

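The final top picture shows the choke at (131,186) in the large dish and the transformer at (324,161) in the square tray. The capacitor's base is at (510,172) in the grey small dish, and the heat sink at (547,316) lies along the oblong tray. The mat is empty, the multimeter has not moved, and the arm is clear.

```bash
python3 -c "
from h import *
print(manip.job_done())"
```

```text
the job is handed in; nothing more can be done
None
```

All four parts are in their own trays, and I handed the job in at about 34 s of the 128 s allowed. `job_done()` reports no verdict, so I have none.

I parked the choke on the mat, moved the heat sink to the oblong tray, then moved the choke into the large dish. The capacitor then went to the mat, the transformer into the square tray, and the capacitor into the grey small dish. Each part was lowered until the wrist force showed contact before I released it.

Last checks from the top and side cameras:

| Part | Offset from tray centre, top view | Offset from tray centre, side view |
|---|---|---|
| Choke | about 3 mm | about 3 mm |
| Capacitor | about 2 mm | about 8 mm |
| Transformer | about 3 mm | about 8 mm |
| Heat sink | about 5 mm | about 8 mm |

- **Disagreement:** the side view reads up to 8 mm off for three parts. The network is good to only about 4 mm and the side view is oblique, so I trust the top view more. All readings are inside the 15 mm limit.
- **Heat sink angle:** its length is within about 1° of the tray's.
- **Upright:** all four parts look upright in both pictures.
- **Multimeter:** it measured within about 3 mm of where it started.
- **Arm:** it was clear of everything at hand-in.

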